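# Release the latched key of the probe selector

## Task

One of the four identical latching keys on the grey selector box has been left latched down, so its probe is still switched in. Find it by tapping the keys lightly with the fingertips (the latched one sits a little lower and gives less), then press it home and let it spring back, so that all four keys stand fully up. Do not press any of the other three home, and leave the loose things around and on the box where they are.

Things in the scene. Friction and masses are not known exactly. Their poses are not given: they have to be found in the camera images.
- selector: the selector: a grey box 160 mm (x) by 240 mm (y) by 60 mm high with a flat black top panel, fixed to the bench; origin at the centre of its underside, z up, x from its front edge (with the keys) to its back edge (with the probe plugs), y to its left. The row of keys runs along its y, 35 mm in front of its middle
- place_1 (a point): fixed point on the panel's top face, 60 mm above the bench, under the centre of the leftmost key (+y end of the row). Keys are 40 mm apart; each is an ivory square cap of 24 mm with a flat top that stands 10 mm above this point when up, about 6 mm when latched down, 3 mm when pressed home, and moves straight down
- place_2 (a point): fixed point on the panel's top face, 60 mm above the bench, under the centre of the second key from the left; otherwise as place_1
- place_3 (a point): fixed point on the panel's top face, 60 mm above the bench, under the centre of the third key from the left; otherwise as place_1
- place_4 (a point): fixed point on the panel's top face, 60 mm above the bench, under the centre of the rightmost key (-y end); otherwise as place_1
- key_a (a joint): travel of one of the four keys in m, downwards: 0 = fully up, about 0.004 = latched down, about 0.0066 to 0.007 = pressed home against its stop. The letter does not tell where in the row the key stands: the order of the letters along the row differs from start to start
- key_b (a joint): the same for another key. A key that is up begins to give at about 2 N and needs about 2.8 N at 2 mm, 3.6 N at 4 mm, 5 N at its stop; let go, it springs back up. Pressed home (more than 6 mm in) it would switch its probe in, so that must not happen
- key_c (a joint): the same for another key. The latched key rests 4 mm down and begins to give only at about 3.5 N; pressed home against its stop, which takes 5 to 6 N, and let go, it unlatches and springs fully up; pressed less far, it stays latched
- key_d (a joint): the same for another key
- tin: round aluminium sample tin, 40 mm across, 20 mm high, standing on the selector's top panel behind the right half of the key row, about 80 mm from the keys' line; origin at the centre of its underside
- vial: small glass vial with a blue cap, 26 mm across, 52 mm high, standing in front of the selector; origin at the centre of its underside
- crucible: white ceramic crucible, 38 mm across, 30 mm high, standing in front of the selector; origin at the centre of its underside
- screwdriver: screwdriver with a red handle, 180 mm long, lying to the left of the selector; origin under its middle, x along its length
- weight: steel calibration weight with a knob, 30 mm across, 43 mm high, standing to the right of the selector; origin at the centre of its underside
- jar: amber glass jar with a white cap, 60 mm across, 75 mm high, standing behind the selector; origin at the centre of its underside
- brush: cleaning brush with a wooden handle, 170 mm long, lying to the right of the selector; origin under its middle, x along its length

How it is judged (in metres and radians):
On the way:
1. the latched key is pressed home (value of joint key_a above 0.006 m), for 0.02 s.
At the end, for the whole second after the job is handed in: all four keys stand fully up (within 1 mm), and every loose thing is within 20 mm of where it stood (value of joint each of key_a, key_b, key_c, key_d below 0.001 m and distance of each of tin, vial, crucible, screwdriver, weight, jar, brush from where it was at the start of the episode below 0.02 m); the robot touches nothing.
It fails at once if a key that was up is pressed home (more than 6 mm in) (value of joint any of key_b, key_c, key_d above 0.006 m).
It fails at once if a loose thing is lifted, carried or pushed more than 20 mm, or tipped over (distance of any of tin, vial, crucible, screwdriver, weight, jar, brush from where it was at the start of the episode above 0.02 m or angle between any of tin, vial, crucible, weight, jar's own z axis and vertical above 0.5 rad).
It fails at once if the selector's housing is struck or leaned on with more than 25 N (contact force between any of the fingers, the arm and selector above 25 N).
It also fails if it takes over 48 s, if anything falls off the work surface, if the arm or the gripper's body presses on something with over 40 N, if the wrist force passes 120 N, or if a joint passes its speed limit or range.

## Robot

A 7-joint arm with a two-finger parallel gripper is mounted at the origin on the work surface. World frame = base frame: x ahead of the robot, y to its left, z up, the work surface at z = 0. Lengths are in mm, angles in rad, forces in N, time in s.
With the tool pointing down it reaches from about 400 to 875 mm from the base axis. Payload 4.4 kg.
Tool frame: the origin (TCP) lies at the very end of the fingers, on their centre line; the grasp point (between the pads) lies 19 mm behind it; z points along the fingers, y is the line along which they close (so a half turn about z gives the same grasp; the last joint's range is limited). The gripper opens to 85 mm and grips with 20 to 120 N. Pads are 22 mm wide; open, the fingers measure 114 mm over their backs; the gripper's body (76 mm by 85 mm) begins 54 mm behind the grasp point. The pads swing forward as they close: fully open they stand 13 mm farther back than shut.
Start: joints at [-1.352, 0.628, 0.038, 1.517, -0.027, 0.996, -0.02], TCP at [182.603, 623.838, 231.313] pointing down, gripper open.
Joint ranges: [-3.06, 3.06], [-0.37, 2.12], [-1.25, 1.32], [0.18, 2.47], [-1.1, 4.24], [0.23, 1.98], [-2.94, 2.94]. Speed limits (rad/s): [2.57, 2.57, 3.14, 3.14, 3.14, 3.14, 3.14].

## Interface

Orientations are given as [roll, pitch, yaw] about the fixed x, y, z axes, in that order (R = Rz(yaw) Ry(pitch) Rx(roll)).
In Python, from cell import ctrl gives the robot as it stands.
- The arm moves only by the tool jog_arm, never from a script. Its argument "plan" is a list of rows, each an object of numbers: "tx", "ty", "tz": the shift along the tool's x, y, z as a fraction of full scale; "wx", "wy", "wz": the turn, a rotation vector about the tool's x, y, z as a fraction of full scale; "claw": the closure, from 0 (fully open) to 1 (shut). In form: [{"tx": .., "ty": .., "tz": .., "wx": .., "wy": .., "wz": .., "claw": ..}, ...]. A call has 1 to 12 rows; each row is the pose to reach, as a shift and turn from the pose commanded when the call began, along the tool's axes at that moment; what a row does not reach only later rows make up. Full scale, the value 1, is 300 mm for a shift and 90 degrees for a turn. A row lasts 1/10 s, in which the tool goes at most 50 mm and 8.59 degrees, less where a joint would pass 70% of its speed; a pose out of reach is approached as far as the arm can. A call with a number of a shift or a turn outside -1 to 1 is refused whole. A call with a gripper value outside its range is refused whole. The fingers move at their own pace and stop on an object; the grip force is fixed at half the most. Time passes only in rows, so rows that repeat a pose let the fingers close. It gives the time, the measured TCP pose, the force, the opening and the grip force at its end, in the units of the state.
- ctrl.read_state(): the state, without advancing time (a new reading comes with each control period).
- ctrl.get_image(name): name is "side" or "top" or "wrist"; returns a dict with "img" (420x560x3 uint8, red, green, blue), "depth" (420x560 float32, mm along the optical axis (not along the pixel's ray), 0 where there is no reading), "fx", "fy", "cx", "cy" (pixels), "position" and "orientation" of the camera in the world; the wrist camera has in their place "hand_eye" (4x4, takes a point from camera to tool coordinates, whose origin is the TCP and whose axes are the flange's). Camera axes: x right, y down, z forward; pixel columns grow to the right and rows downward; lengths in mm; the calibration is good to about 2 mm. The wrist camera is an equidistant fisheye: a pixel r from the principal point sees the ray r / f radians off the axis. A picture is of the moment at which its call begins: read the wrist's pose just before it.
- ctrl.finish_job(): hands the job in; it is judged then, once.
Trained networks look in a picture, given as the dict that the camera call returned (one of the last four; its "shot" number tells which), for a name from the list of things; names that differ only in an ending like _2 or _b are one class to them, and where a whole thing is asked for, a point or a joint stands for the part that bears it (a point fixed in the world has none). Each returns a list of dicts, best first, with "score" (0 to 1); they miss things now and then, are a little off and sometimes report something else, mostly with a low value. They report only what shows in the picture. A call takes as long as a camera call.
- ctrl.trace(picture, thing): "pixels" (420x560 bool, what is visible of it) and "extent" ([centre column, centre row, width, height] in pixels, round what is visible of it).
The state is a dict: "clock": time; "qpos": joint angles; "qd": joint speeds; "tau": joint torques, N m; "eef_pos": TCP position; "tool_rot": TCP orientation; "force": force on the tool from outside, world axes, zero at the start; "torque": the same for the moment, N m; "width": finger opening in mm; "gripper_force": force on a finger pad.
Only numpy, scipy, OpenCV 4.12 (cv2) and the standard library are available. Lean on these libraries where they do the work, as an engineer would, in place of code of your own. Each camera call takes 0.05 s, during which the arm holds its last target. There are 200 camera calls.

## Working session

There is one attempt and no reset: what is moved stays moved. The work goes in short steps, Python scripts to look and compute and a tool call to move; the robot and the scene stay as the last step left them, time stands still between calls to the robot, and variables do not carry over. Pictures are saved under pics/ and viewed, at most 10 in all, crops included, and the job is handed in when it is done.

Besides the shell and the picture viewer there is one more tool, called after ">>>" as a command line: name --argument value ..., lists and objects as JSON in quotes. jog_arm: Moves the arm, as the interface text tells. Shift numbers are shares of 300 mm and turn numbers shares of 90 degrees, none past 1 either way. Its arguments: {"type":"object","properties":{"plan":{"type":"array"}},"required":["plan"]}

```bash
mkdir -p pics; cat > h.py <<'E'
import numpy as np, cv2
from scipy.spatial.transform import Rotation as R
from cell import ctrl
def world(p,u,v,d):
    c=np.stack([(u-p["cx"])/p["fx"]*d,(v-p["cy"])/p["fy"]*d,d],-1)
    o=np.array(p["orientation"]); Rm=o if o.shape==(3,3) else (R.from_euler("xyz",o).as_matrix() if o.size==3 else R.from_quat(o).as_matrix())
    return c@Rm.T+np.array(p["position"])
E
python3 - <<'E'
from h import *
s=ctrl.read_state();print({k:np.round(s[k],3).tolist() for k in s})
for n in("top","side"):
    p=ctrl.get_image(n);cv2.imwrite(f"pics/{n}0.png",p["img"][:,:,::-1]);print(n,p["position"],p["orientation"],p["fx"])
    for t in("selector","key_a","tin","vial","crucible","jar","weight"):
        for r in ctrl.trace(p,t)[:5]:
            v,u=np.nonzero(r["pixels"]);d=p["depth"][v,u];k=d>0
            w=world(p,u[k],v[k],d[k]); print(t,round(r["score"],2),np.round(r["extent"]),np.round(np.median(w,0)),np.round(w.min(0)),np.round(w.max(0)))
E
```

```text
{'clock': 0.0, 'qpos': [-1.352, 0.629, 0.038, 1.518, -0.027, 0.996, -0.02], 'qd': [-0.001, 0.001, -0.0, -0.001, -0.003, 0.001, -0.001], 'tau': [-0.0, -56.341, 1.226, -19.345, 0.011, 0.011, -0.0], 'eef_pos': [182.443, 623.225, 230.39], 'tool_rot': [-3.14, 0.0, 2.857], 'force': [0.568, 0.43, 0.333], 'torque': [0.003, -0.018, -0.008], 'gripper_force': 0.0, 'width': 85.517}
top [538.64880469  39.068674   976.3522485 ] [-3.08993826  0.01432699 -1.54895573] 438.44116882077543
selector 0.93 [250. 234. 123. 101.] [524. 121.  59.] [411.  -9.  -4.] [636. 261.  82.]
key_a 0.53 [276. 262.  13.  10.] [471.  65.  70.] [460.  55.  67.] [481.  78.  75.]
key_a 0.28 [252. 235. 130. 102.] [523. 120.  59.] [413. -11.  -3.] [636. 261.  66.]
tin 0.66 [289. 228.  22.  18.] [544.  42.  79.] [525.  23.  59.] [564.  60.  84.]
vial 0.53 [214. 297.  10.  13.] [392. 199.  51.] [379. 189.  16.] [402. 211.  56.]
vial 0.43 [276. 262.  11.  15.] [471.  65.  69.] [456.  53.  58.] [483.  78.  75.]
crucible 0.59 [271. 298.  15.  13.] [384.  80.   6.] [370.  62.  -1.] [404.  95.  32.]
crucible 0.54 [251. 235. 126. 109.]
[... 551 characters left out ...]
9. 129.  61.] [491. 153.  72.]
key_a 0.55 [230. 225.  12.  13.] [466.  58.  69.] [455.  48.  60.] [482.  74.  72.]
key_a 0.51 [221. 215.  17.   7.] [473. 100.  65.] [460.  89.  60.] [487. 123.  68.]
tin 0.73 [267. 214.  17.  17.] [539.  31.  79.] [524.  18.  43.] [598.  80.  83.]
vial 0.85 [166. 219.  22.  28.] [386. 192.  24.] [375. 184.  -2.] [436. 299.  53.]
vial 0.21 [239. 220. 110.  86.] [499.  61.  58.] [414. -15.  -2.] [668. 330.  81.]
crucible 0.61 [190. 251.  19.  21.] [384.  70.  21.] [367.  55.   1.] [403.  96.  32.]
jar 0.58 [305. 204.  29.  32.] [660.  57.  47.] [611.  32.   1.] [758. 131.  78.]
weight 0.58 [302. 261.  15.  28.] [542. -80.  24.] [532. -90.  -1.] [585. -17.  46.]
```

```bash
python3 - <<'E'
from h import *
p=ctrl.get_image("top")
v,u=np.mgrid[0:420,0:560];w=world(p,u,v,p["depth"].astype(float))
img=p["img"].astype(int)
panel=(abs(w[...,2]-59)<4)&(img.max(-1)<80)
pts=w[panel][:,:2].astype(np.float32);pts=pts[(pts[:,0]>400)&(pts[:,0]<650)&(pts[:,1]>-30)&(pts[:,1]<280)]
print("panel",len(pts),cv2.minAreaRect(pts))
top=(w[...,2]>50)&(w[...,2]<75)&(img.min(-1)>120)
n,l,st,c=cv2.connectedComponentsWithStats(top.astype(np.uint8))
for i in range(1,n):
    if st[i,4]>15:
        q=w[l==i];print(st[i],np.round(q.mean(0),1),np.round(np.median(q[:,2]),1))
o=[cv2.resize(cv2.imread(f"pics/{n}0.png")[a:b,c:d],None,fx=3,fy=3,interpolation=2) for n,a,b,c,d in(("top",140,320,150,350),("side",150,300,140,340))]
cv2.imwrite("pics/top_c.png",o[0]);cv2.imwrite("pics/side_c.png",o[1])
E
```

```text
panel 4158 ((513.1326293945312, 117.46721649169922), (234.3892364501953, 150.24195861816406), 80.77442932128906)
[536  26  24  68 834] [ 921.4 -503.6   64.6] 65.1
[260 150  26  26 331] [674.2  76.4  73.2] 73.5
[213 206  41  22 620] [560.5 158.   60.7] 60.7
[306 215   6   4  17] [ 5.641e+02 -4.000e-01  5.870e+01] 58.7
[215 236  13   7  69] [514.1 180.9  60. ] 60.1
[234 239  13   7  70] [507.9 141.6  60. ] 59.8
[211 243  16  16 198] [489.3 184.5  66.9] 68.8
[252 242  14   8  74] [501.7 101.9  59.7] 59.8
[230 247  16  16 202] [482.6 145.2  66.5] 68.5
[271 246  14   7  73] [495.2  62.6  59.6] 59.5
[249 250  16  16 208] [476.1 105.8  63.8] 64.4
[268 254  16  16 212] [470.2  66.3  66.2] 68.1
```

View pics/top_c.png

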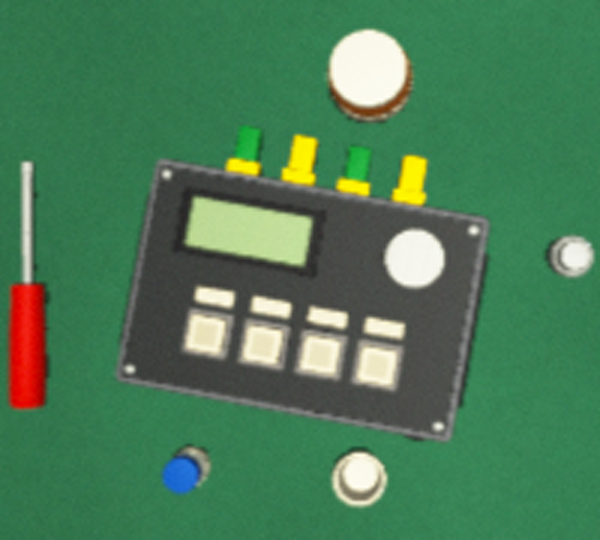

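View pics/side_c.png

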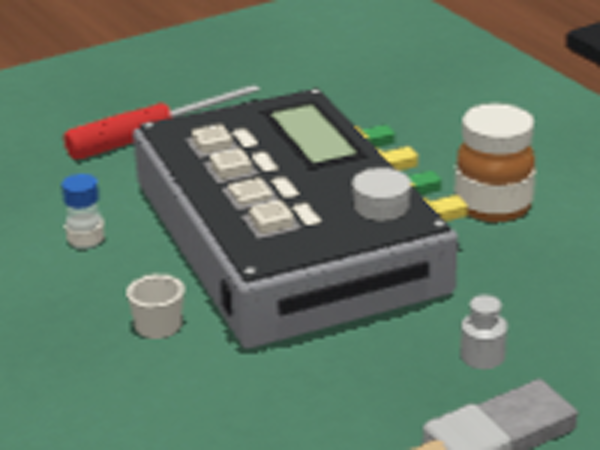

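Depth puts the third key (476,106) about 4 mm lower than the other three. I'll check that by tapping. First I'll move in with the fingers shut.

>>> jog_arm --plan '[{"tx": -0.7,"ty": -0.62,"wz": -0.078,"claw": 1},{"tx": -0.7,"ty": -0.62,"wz": -0.078,"claw": 1},{"tx": -0.7,"ty": -0.62,"wz": -0.078,"claw": 1},{"tx": -0.7,"ty": -0.62,"wz": -0.078,"claw": 1},{"tx": -0.7,"ty": -0.62,"wz": -0.078,"claw": 1},{"tx": -0.7,"ty": -0.62,"wz": -0.078,"claw": 1},{"tx": -0.7,"ty": -0.62,"wz": -0.078,"claw": 1},{"tx": -0.7,"ty": -0.62,"wz": -0.078,"claw": 1},{"tx": -0.7,"ty": -0.62,"wz": -0.078,"claw": 1}]'

```text
invalid input at $.plan[0]: expected keys tx, ty, tz, wx, wy, wz, claw
```

>>> jog_arm --plan '[{"tx": -0.7,"ty": -0.62,"tz": 0,"wx": 0,"wy": 0,"wz": -0.078,"claw": 1},{"tx": -0.7,"ty": -0.62,"tz": 0,"wx": 0,"wy": 0,"wz": -0.078,"claw": 1},{"tx": -0.7,"ty": -0.62,"tz": 0,"wx": 0,"wy": 0,"wz": -0.078,"claw": 1},{"tx": -0.7,"ty": -0.62,"tz": 0,"wx": 0,"wy": 0,"wz": -0.078,"claw": 1},{"tx": -0.7,"ty": -0.62,"tz": 0,"wx": 0,"wy": 0,"wz": -0.078,"claw": 1},{"tx": -0.7,"ty": -0.62,"tz": 0,"wx": 0,"wy": 0,"wz": -0.078,"claw": 1},{"tx": -0.7,"ty": -0.62,"tz": 0,"wx": 0,"wy": 0,"wz": -0.078,"claw": 1},{"tx": -0.7,"ty": -0.62,"tz": 0,"wx": 0,"wy": 0,"wz": -0.078,"claw": 1},{"tx": -0.7,"ty": -0.62,"tz": 0,"wx": 0,"wy": 0,"wz": -0.078,"claw": 1}]'

```text
clock: 1.75
eef_pos: [331.2, 387.7, 231.4]
tool_rot: [3.14, -0.0, 2.981]
force: [0.0, 0.8, -0.3]
width: 0.6
gripper_force: 0.0
```

>>> jog_arm --plan '[{"tx": -0.627,"ty": -0.717,"tz": 0,"wx": 0,"wy": 0,"wz": 0,"claw": 1},{"tx": -0.627,"ty": -0.717,"tz": 0,"wx": 0,"wy": 0,"wz": 0,"claw": 1},{"tx": -0.627,"ty": -0.717,"tz": 0,"wx": 0,"wy": 0,"wz": 0,"claw": 1},{"tx": -0.627,"ty": -0.717,"tz": 0,"wx": 0,"wy": 0,"wz": 0,"claw": 1},{"tx": -0.627,"ty": -0.717,"tz": 0,"wx": 0,"wy": 0,"wz": 0,"claw": 1},{"tx": -0.627,"ty": -0.717,"tz": 0,"wx": 0,"wy": 0,"wz": 0,"claw": 1},{"tx": -0.627,"ty": -0.717,"tz": 0.4,"wx": 0,"wy": 0,"wz": 0,"claw": 1},{"tx": -0.627,"ty": -0.717,"tz": 0.4,"wx": 0,"wy": 0,"wz": 0,"claw": 1},{"tx": -0.627,"ty": -0.717,"tz": 0.4,"wx": 0,"wy": 0,"wz": 0,"claw": 1},{"tx": -0.627,"ty": -0.717,"tz": 0.48,"wx": 0,"wy": 0,"wz": 0,"claw": 1},{"tx": -0.627,"ty": -0.717,"tz": 0.48,"wx": 0,"wy": 0,"wz": 0,"claw": 1},{"tx": -0.627,"ty": -0.717,"tz": 0.48,"wx": 0,"wy": 0,"wz": 0,"claw": 1}]'

```text
clock: 2.95
eef_pos: [482.7, 144.9, 87.3]
tool_rot: [3.141, -0.001, 2.981]
force: [0.0, -0.9, 0.9]
width: -0.1
gripper_force: 0.0
```

>>> jog_arm --plan '[{"tx": 0,"ty": 0,"tz": 0.04,"wx": 0,"wy": 0,"wz": 0,"claw": 1},{"tx": 0,"ty": 0,"tz": 0.052,"wx": 0,"wy": 0,"wz": 0,"claw": 1},{"tx": 0,"ty": 0,"tz": 0.058,"wx": 0,"wy": 0,"wz": 0,"claw": 1},{"tx": 0,"ty": 0,"tz": 0.058,"wx": 0,"wy": 0,"wz": 0,"claw": 1},{"tx": 0,"ty": 0,"tz": 0.058,"wx": 0,"wy": 0,"wz": 0,"claw": 1}]'

```text
clock: 3.45
eef_pos: [483.0, 143.7, 70.2]
tool_rot: [3.141, 0.001, 2.979]
force: [-0.3, -0.3, -0.6]
width: 0.0
gripper_force: 0.0
```

>>> jog_arm --plan '[{"tx": 0,"ty": 0,"tz": 0.005,"wx": 0,"wy": 0,"wz": 0,"claw": 1},{"tx": 0,"ty": 0,"tz": 0.005,"wx": 0,"wy": 0,"wz": 0,"claw": 1},{"tx": 0,"ty": 0,"tz": 0.005,"wx": 0,"wy": 0,"wz": 0,"claw": 1}]'

```text
clock: 3.75
eef_pos: [483.0, 143.7, 68.6]
tool_rot: [3.141, 0.001, 2.979]
force: [-0.4, 0.7, 1.5]
width: -0.3
gripper_force: 1.3
```

>>> jog_arm --plan '[{"tx": 0,"ty": 0,"tz": 0.004,"wx": 0,"wy": 0,"wz": 0,"claw": 1},{"tx": 0,"ty": 0,"tz": 0.004,"wx": 0,"wy": 0,"wz": 0,"claw": 1},{"tx": 0,"ty": 0,"tz": 0.004,"wx": 0,"wy": 0,"wz": 0,"claw": 1}]'

```text
clock: 4.05
eef_pos: [483.0, 143.7, 67.3]
tool_rot: [3.141, 0.0, 2.979]
force: [-0.0, -0.6, 2.6]
width: -0.2
gripper_force: 1.5
```

```bash
python3 - <<'E'
from h import *
f=[]
for i in range(6):
    ctrl.get_image("side"); s=ctrl.read_state(); f.append(np.r_[s["force"],s["eef_pos"]])
print(np.round(f,1),np.mean(f,0).round(2))
E
```

```text
[[ 3.000e-01  7.000e-01  2.900e+00  4.830e+02  1.437e+02  6.730e+01]
 [ 7.000e-01  2.000e-01  3.800e+00  4.830e+02  1.437e+02  6.730e+01]
 [ 8.000e-01  1.000e-01  2.700e+00  4.830e+02  1.437e+02  6.730e+01]
 [ 9.000e-01  3.000e-01  2.600e+00  4.830e+02  1.437e+02  6.720e+01]
 [ 4.000e-01 -1.000e-01  3.600e+00  4.830e+02  1.437e+02  6.730e+01]
 [ 1.000e+00  1.000e-01  2.700e+00  4.830e+02  1.437e+02  6.730e+01]] [6.800e-01 1.900e-01 3.020e+00 4.830e+02 1.437e+02 6.727e+01]
```

Key 2 is up: its top is near 69.8 mm and it gives 3.0 N at 2.5 mm. Next I'll tap key 3.

>>> jog_arm --plan '[{"tx": 0,"ty": 0,"tz": -0.04,"wx": 0,"wy": 0,"wz": 0,"claw": 1},{"tx": 0,"ty": 0,"tz": -0.04,"wx": 0,"wy": 0,"wz": 0,"claw": 1},{"tx": 0,"ty": -0.13,"tz": -0.04,"wx": 0,"wy": 0,"wz": 0,"claw": 1},{"tx": 0,"ty": -0.13,"tz": -0.04,"wx": 0,"wy": 0,"wz": 0,"claw": 1},{"tx": 0,"ty": -0.13,"tz": -0.02,"wx": 0,"wy": 0,"wz": 0,"claw": 1},{"tx": 0,"ty": -0.13,"tz": -0.005,"wx": 0,"wy": 0,"wz": 0,"claw": 1},{"tx": 0,"ty": -0.13,"tz": 0,"wx": 0,"wy": 0,"wz": 0,"claw": 1},{"tx": 0,"ty": -0.13,"tz": 0,"wx": 0,"wy": 0,"wz": 0,"claw": 1},{"tx": 0,"ty": -0.13,"tz": 0,"wx": 0,"wy": 0,"wz": 0,"claw": 1}]'

```text
clock: 5.25
eef_pos: [476.4, 105.7, 67.0]
tool_rot: [3.142, -0.0, 2.98]
force: [0.6, 0.4, -0.0]
width: 0.1
gripper_force: 0.0
```

```bash
python3 - <<'E'
from h import *
f=[]
for i in range(6):
    ctrl.get_image("side"); s=ctrl.read_state(); f.append(np.r_[s["force"],s["eef_pos"]])
print(np.mean(f,0).round(2))
E
```

```text
[-8.0000e-02  5.7000e-01  5.0000e-02  4.7652e+02  1.0538e+02  6.7260e+01]
```

No contact at 67.3 mm, so key 3 is the latched one. I'll press it down gradually.

>>> jog_arm --plan '[{"tx": 0,"ty": 0,"tz": 0.006,"wx": 0,"wy": 0,"wz": 0,"claw": 1},{"tx": 0,"ty": 0,"tz": 0.009,"wx": 0,"wy": 0,"wz": 0,"claw": 1},{"tx": 0,"ty": 0,"tz": 0.012,"wx": 0,"wy": 0,"wz": 0,"claw": 1},{"tx": 0,"ty": 0,"tz": 0.012,"wx": 0,"wy": 0,"wz": 0,"claw": 1},{"tx": 0,"ty": 0,"tz": 0.012,"wx": 0,"wy": 0,"wz": 0,"claw": 1}]'

```text
clock: 6.05
eef_pos: [476.7, 105.2, 63.7]
tool_rot: [3.141, 0.0, 2.979]
force: [-0.7, 0.0, 4.2]
width: 0.4
gripper_force: 1.8
```

>>> jog_arm --plan '[{"tx": 0,"ty": 0,"tz": 0.002,"wx": 0,"wy": 0,"wz": 0,"claw": 1},{"tx": 0,"ty": 0,"tz": 0.002,"wx": 0,"wy": 0,"wz": 0,"claw": 1},{"tx": 0,"ty": 0,"tz": 0.002,"wx": 0,"wy": 0,"wz": 0,"claw": 1}]'

```text
clock: 6.35
eef_pos: [476.7, 105.2, 63.4]
tool_rot: [3.141, 0.001, 2.979]
force: [-0.0, 1.4, 8.9]
width: 0.2
gripper_force: 4.0
```

At 8.9 N it has hit its stop. I'll release and check.

>>> jog_arm --plan '[{"tx": 0,"ty": 0,"tz": 0.001,"wx": 0,"wy": 0,"wz": 0,"claw": 1},{"tx": 0,"ty": 0,"tz": 0.001,"wx": 0,"wy": 0,"wz": 0,"claw": 1},{"tx": 0,"ty": 0,"tz": -0.06,"wx": 0,"wy": 0,"wz": 0,"claw": 1},{"tx": 0,"ty": 0,"tz": -0.2,"wx": 0,"wy": 0,"wz": 0,"claw": 1},{"tx": 0,"ty": 0,"tz": -0.4,"wx": 0,"wy": 0,"wz": 0,"claw": 1},{"tx": 0,"ty": 0.6,"tz": -0.5,"wx": 0,"wy": 0,"wz": 0,"claw": 1},{"tx": 0,"ty": 0.8,"tz": -0.5,"wx": 0,"wy": 0,"wz": 0,"claw": 1},{"tx": 0,"ty": 0.8,"tz": -0.5,"wx": 0,"wy": 0,"wz": 0,"claw": 1},{"tx": 0,"ty": 0.8,"tz": -0.5,"wx": 0,"wy": 0,"wz": 0,"claw": 1},{"tx": 0,"ty": 0.8,"tz": -0.5,"wx": 0,"wy": 0,"wz": 0,"claw": 1},{"tx": 0,"ty": 0.8,"tz": -0.5,"wx": 0,"wy": 0,"wz": 0,"claw": 1}]'

```text
clock: 7.45
eef_pos: [514.0, 350.7, 213.1]
tool_rot: [3.135, -0.0, 2.988]
force: [-0.6, 0.4, 0.4]
width: -0.0
gripper_force: 0.0
```

```bash
python3 - <<'E'
from h import *
p=ctrl.get_image("top");cv2.imwrite("pics/top1.png",cv2.resize(p["img"][140:320,150:350,::-1],None,fx=3,fy=3))
v,u=np.mgrid[0:420,0:560];w=world(p,u,v,p["depth"].astype(float))
for x,y in((489.3,184.5),(482.6,145.2),(476.1,105.8),(470.2,66.3)):
    k=(abs(w[...,0]-x)<7)&(abs(w[...,1]-y)<7);print(k.sum(),np.median(w[k][:,2]).round(1))
s=ctrl.read_state();print(s["force"],s["eef_pos"],s["clock"])
E
```

```text
48 70.1
43 69.6
45 69.2
43 69.9
[-0.40876234 -0.19878401 -0.78758964] [514.03007863 345.95293102 212.39048218] 7.5
```

View pics/top1.png

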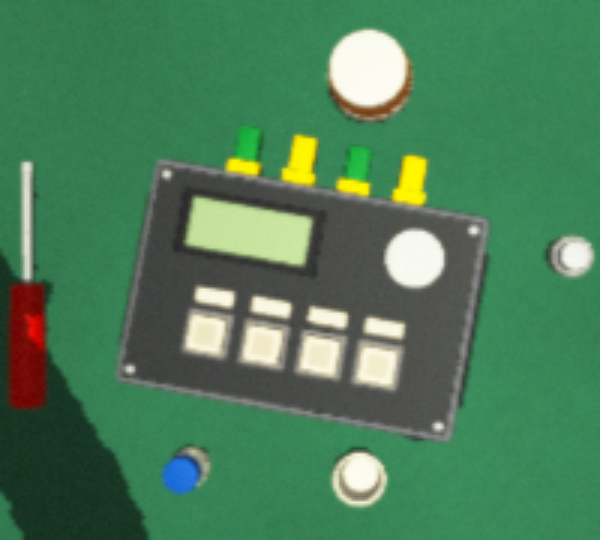

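The picture shows all four keys (crop pixels about 207–377, 335–365) at the same height, 69–70 mm, and none of the loose things in view has moved. The arm is clear of everything, so I'll hand in the job.

```bash
python3 -c "
from cell import ctrl
print(ctrl.finish_job())"
```

```text
the job is handed in; nothing more can be done
None
```

The latched key was the third from the left: I pressed it home and it sprang back, so by camera depth all four keys stand up (69–70 mm), no loose thing in the final picture moved, and the job is handed in, though no verdict came back; I tapped only keys 2 and 3, since depth already showed keys 1 and 4 up.

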